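# Open the ratchet stop and slide the meal box into its holder

### The arm

A 7-joint arm with a two-finger parallel gripper is mounted at the origin on a cart in front of the work surface, level with it; the furniture and walls round the work are solid. World frame = base frame: x ahead of the robot, y to its left, z up, the work surface at z = 0. Lengths are in m, angles in degrees, forces in N, time in s.
With the tool pointing down it reaches from about 0.425 to 0.975 m from the base axis. Payload 16.7 kg.
Tool frame: the origin (TCP) lies at the very end of the fingers, on their centre line; the grasp point (between the pads) lies robot.hold_point_z behind it (robot.hold_point_z is the distance from the TCP to the grasp point, in m); z points along the fingers, y is the line along which they close (so a half turn about z gives the same grasp; the last joint's range is limited). The gripper opens to 85 mm and grips with 20 to 120 N. Pads are 22 mm wide; open, the fingers measure 114 mm over their backs; the gripper's body (76 mm by 85 mm) begins 54 mm behind the grasp point. The pads swing forward as they close: fully open they stand 13 mm farther back than shut.
Start: joints at [63.971, 24.414, 4.234, 92.017, -1.954, 63.644, -3.845], TCP at [0.203, -0.644, 0.231] pointing down, gripper open.
Joint ranges: [-163.25, 163.25], [-28.42, 122.38], [-70.27, 78.77], [12.13, 141.07], [-58.53, 238.53], [9.26, 117.41], [-156.51, 156.51]. Speed limits (degrees/s): [108.29, 108.29, 136.94, 136.94, 172.46, 172.46, 172.46].

### API

Orientations are given as a 3x3 rotation matrix whose columns are the frame's x, y, z axes.
In Python, from workcell import robot gives the robot as it stands.
- The arm moves only by the shell command python3 -m jog 'ROWS' [FORCE]. ROWS is JSON, a list of rows, each a list of 7 numbers: the opening in per cent of the stroke, from 0 (shut) to 100 (fully open), then the shift along the world's x, y, z in cm, then the turn, a rotation vector about the world's x, y, z in rad. A call has 1 to 8 rows; each row is the pose to reach, as a shift and turn from the pose commanded when the call began; what a row does not reach only later rows make up. A row lasts 1/8 s, in which the tool goes at most 62.5 mm and 10.7 degrees, less where a joint would pass 70% of its speed; a pose out of reach is approached as far as the arm can. A call with a gripper value outside its range is refused whole. The fingers move at their own pace and stop on an object; FORCE is the grip in N (left out, the last holds). Time passes only in rows, so rows that repeat a pose let the fingers close. It gives the time, the measured TCP pose, the force, the opening and the grip force at its end, in the units of the state.
- robot.read_state(): the state, without advancing time (a new reading comes with each control period).
- robot.grab_frame(name): name is "scene" or "top"; returns the picture (480x640x3 uint8, blue, green, red); there is no depth.
- robot.camera_params(name): a dict with "fx", "fy", "cx", "cy" (pixels), "position" and "orientation" of the camera in the world. Camera axes: x right, y up, looking along -z (the intrinsics and any distortion apply to the point x, -y, -z); pixel columns grow to the right and rows downward; lengths in m; the calibration is good to about 2 mm. A picture is of the moment at which its call begins. camera_params takes no time and is no camera call.
- robot.sign_off(): hands the job in; it is judged then, once.
The state is a dict: "time": time; "joint_pos": joint angles; "joint_vel": joint speeds; "effort": joint torques, N m; "ee_pos": TCP position; "orientation": TCP orientation; "ft_force": force on the tool from outside, world axes, zero at the start; "ft_torque": the same for the moment, N m; "opening": finger opening in m; "gripper_force": force on a finger pad.
Only numpy, scipy, OpenCV 4.12 (cv2) and the standard library are available. Lean on these libraries where they do the work, as an engineer would, in place of code of your own. Each camera call takes 0.05 s, during which the arm holds its last target. There are 200 camera calls.

### The job

Make room in the box holder: press down the release tab on the sliding stop and, keeping it down, push the stop all the way back along its bar, away from the end plate. Then push the meal box that waits beside it gently along the worktop into the gap until it sits flat against the back board, without gripping, lifting or tipping it, and leave the stop fully back and the things standing around where they are.

Things in the scene. Friction and masses are not known exactly. Their poses are not given: they have to be found in the camera images.
- box_holder: metal box holder fixed on the worktop, 270 mm long. Origin on the worktop in the plane of the open-side face of its 40 mm high back board; x points through the board, roughly to the robot's left; y along the bar, roughly towards the robot; z up. A notched bar runs along y behind the board, at x = +24, z = 62 mm, between posts 74 mm high at y = +98 and -157 mm.
- stop (a joint): travel in m of the sliding stop on the bar, 0 to 0.118 = fully back; grows towards the holder's -y, away from the end plate and the robot. A ratchet blocks that way (after at most 10 mm of play) unless the release tab is held down; sliding takes 3 to 5 N.
- release (a joint): how far in m the release tab is pressed down, 0 (up) to 0.010 (bottom stop); sprung, about 3 N at first to 6.5 N at the bottom, comes up again when let go. The ratchet is free when it is pressed 5 mm or more.
- release_top (a point): centre of the release tab's top: flat black ribbed pad on the stop, 34 mm (x) by 36 mm (y), 98 mm above the worktop when up; axes as the holder's. The stop's upright push plate (42 mm wide in x, 7 mm thick, 30 mm higher than the pad) has its face 21 mm to -y of this point: a fingertip that holds the tab down pushes the stop by this plate.
- meal_box: closed white cardboard meal box, 133 mm (its own x) by 64 mm (its own y) by 60 mm high, about 0.2 kg, loose on the worktop to the right of the holder, before its open side, its long side roughly along the bar. Origin at the centre of its underside. Home: long side against the back board, so origin at holder x = -32 mm, y near 0.
- salt_dredger: white salt shaker, 68 mm across, 115 mm high, beyond the far end of the holder; origin at the centre of its underside; to be left alone
- dip_tub: lidded dip tub, 66 by 73 mm, 37 mm high, beyond the far end of the meal box; origin at its underside; to be left alone
- pot: steel ramekin, 67 mm across, 52 mm high, to the left of the bar; origin at the centre of its underside; to be left alone
- end_plate (a point): inner face of the holder's fixed end plate, at its end near the robot: at holder x = -31, y = +90, z = 30 mm; axes as the holder's. The plate is 58 mm high, stands out on the open side of the board to x = -66 mm and is then flared outward to x = -83 mm. The box belongs between this plate and the stop.
- jaw (a point): middle of the face of the stop's jaw plate that looks to the end plate; at holder y = 30 mm - travel. The plate hangs on the open side of the back board, from holder x = -4 to -62 mm, 8 to 60 mm above the worktop; axes as the holder's.
There are look-alikes about, which are no part of the job. Leave any purple look-alike of the meal_box alone.

How it is judged (in metres and radians):
On the way, in this order (a step that is already met when the one before it is completed fails the run):
1. the release tab is pressed down, before the stop has been opened (value of joint release above 0.0035 m and value of joint stop below 0.075 m), for 0.05 s.
2. the stop is pushed fully back along its bar (value of joint stop above 0.11 m), for 0.1 s.
3. the meal box is in the gap against the back board (x of meal_box in the frame of box_holder above -0.042 m and angle between the x axis of meal_box and the y axis of box_holder, either way round below 0.1 rad), for 0.1 s.
At the end, for the whole second after the job is handed in: The stop is within 12 mm of the back end of its travel; the meal box stands flat on the worktop between end plate and stop, at rest, within 10 mm of the back board and square to it within 0.1 rad (all of step 3 and value of joint stop above 0.106 m and x of meal_box in the frame of box_holder below -0.025 m and y of meal_box in the frame of box_holder between -0.03 and 0.03 m and angle between meal_box's own z axis and vertical below 0.05 rad and height (world z) of meal_box below 0.006 m and linear speed of meal_box below 0.01 m/s); the robot touches nothing.
It fails at once if the meal box is lifted off the worktop (height (world z) of meal_box above 0.012 m).
It fails at once if the meal box is tipped (angle between meal_box's own z axis and vertical above 0.25 rad).
It fails at once if the meal box is gripped and carried (over 25 N on it while still on its way) or pressed hard (over 60 N) (contact force between the fingers and meal_box above 60 N or (contact force between the fingers and meal_box above 25 N and x of meal_box in the frame of box_holder below -0.045 m)).
It fails at once if the salt shaker, the dip tub or the steel pot is moved more than 20 mm or knocked over (distance of any of salt_dredger, dip_tub, pot from where it was at the start of the episode above 0.02 m or angle between salt_dredger's own z axis and vertical above 0.3 rad).
It also fails if it takes over 48 s, if anything falls off the work surface, if the arm or the gripper's body presses on something with over 40 N, if the wrist force passes 120 N, or if a joint passes its speed limit or range.

## Working session

There is one attempt and no reset: what is moved stays moved. The work goes in short steps, Python scripts to look and compute and a shell command to move; the robot and the scene stay as the last step left them, time stands still between calls to the robot, and variables do not carry over. Pictures are saved under pics/ and viewed, at most 10 in all, crops included, and the job is handed in when it is done.

```bash
mkdir -p pics
python3 - <<'E'
from workcell import robot
import cv2
for n in("scene","top"):
    cv2.imwrite(f"pics/{n}0.png",robot.grab_frame(n)); print(n,robot.camera_params(n))
s=robot.read_state();print(s["time"],s["ee_pos"],s["orientation"],s["opening"],s["ft_force"],robot.hold_point_z)
E
```

```text
scene {'fx': 539.6427381337991, 'fy': 539.6427381337991, 'cx': 323.84557208260014, 'cy': 231.8429603037384, 'position': array([0.03299668, 0.61790213, 0.64771794]), 'orientation': array([[-0.75340555,  0.37890754, -0.53740967],
       [-0.65726164, -0.40948729,  0.63271423],
       [ 0.01967776,  0.82990917,  0.55755139]])}
top {'fx': 527.2075013713488, 'fy': 527.2075013713488, 'cx': 327.2905413721465, 'cy': 231.42499144458833, 'position': array([0.44552046, 0.01577675, 1.10608635]), 'orientation': array([[ 1.13373919e-02,  9.94006666e-01, -1.08729994e-01],
       [-9.99933854e-01,  1.14807331e-02,  6.92387048e-04],
       [ 1.93653738e-03,  1.08714952e-01,  9.94071078e-01]])}
0.1 [ 0.20241385 -0.64352334  0.23067237] [[ 9.53925299e-01  3.00043877e-01 -4.43447494e-04]
 [ 3.00044194e-01 -9.53924615e-01  1.14437563e-03]
 [-7.96525793e-05 -1.22470271e-03 -9.99999247e-01]] 0.08520788395296656 [ 0.13522247  0.1275675  -0.57723326] 0.0187
```

View pics/scene0.png

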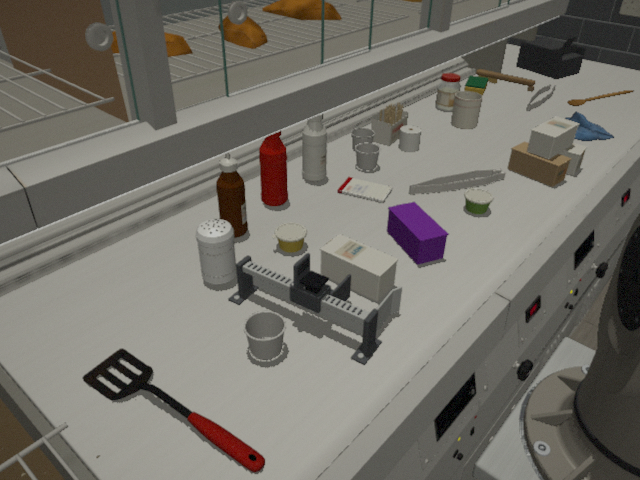

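View pics/top0.png

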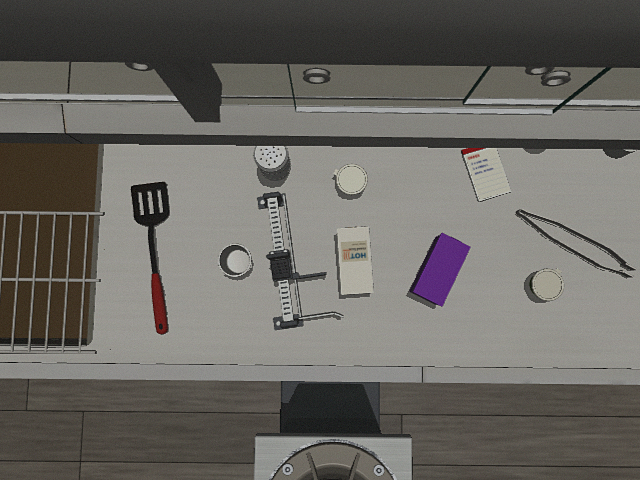

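The top view shows the holder: far post at about (270,200), near post at (287,323), black stop pad at (281,264), jaw reaching out to (325,275) and end plate reaching out to (342,317). The white box is around (355,261), the dip tub at (351,180), the salt shaker at (271,160), the pot at (236,261) and the purple look-alike at (440,270). I'll enlarge this area.

Run:
```python
import cv2
a=cv2.imread("pics/top0.png")[185:335,225:385]
cv2.imwrite("pics/tc.png",cv2.resize(a,None,fx=4,fy=4,interpolation=cv2.INTER_CUBIC)[:600])
a=cv2.imread("pics/scene0.png")[210:370,220:420]
cv2.imwrite("pics/sc.png",cv2.resize(a,None,fx=3.75,fy=3.75,interpolation=cv2.INTER_CUBIC))
```

```text
(no output)
```

View pics/tc.png

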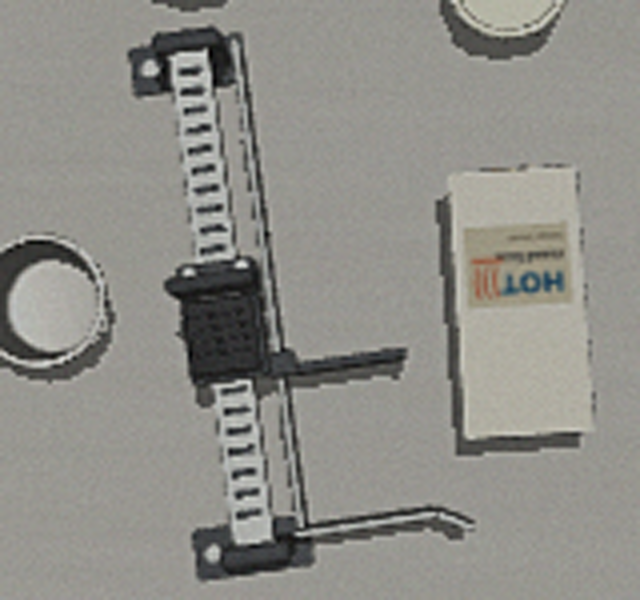

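View pics/sc.png

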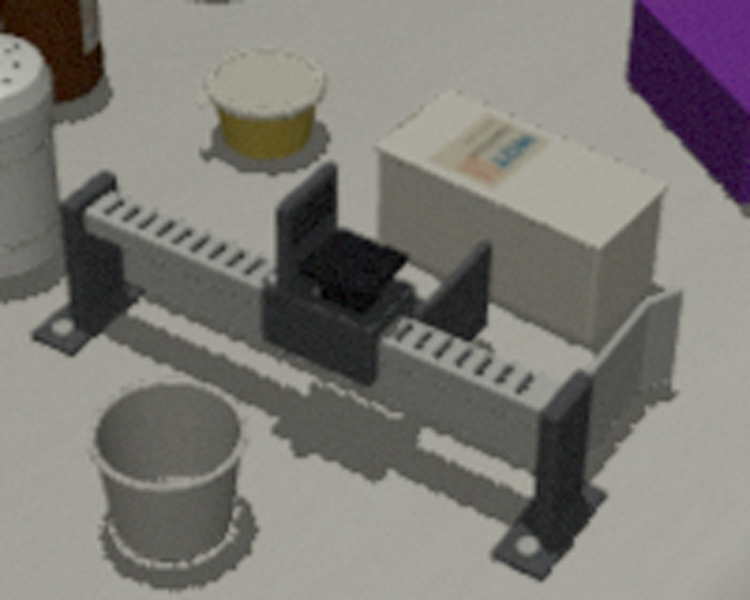

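The crops agree. In the 4x top crop the pad corners are about (187,300), (258,293), (268,370) and (197,382). The box top corners are (448,175), (577,167), (593,430) and (464,440). The post tops are (192,43) and (256,552), the board top edge runs (237,35) to (305,528), and the end plate runs (300,533) to (435,512). Next I cast rays.

```bash
cat > h.py <<'E'
from workcell import robot
import numpy as np, cv2
def ray(n,uv,z):
    p=robot.camera_params(n); R=np.array(p["orientation"]); uv=np.atleast_2d(uv).astype(float)
    d=np.c_[(uv[:,0]-p["cx"])/p["fx"],-(uv[:,1]-p["cy"])/p["fy"],-np.ones(len(uv))]@R.T
    o=np.array(p["position"]); return o+d*((z-o[2])/d[:,2])[:,None]
tc=lambda a:np.array(a)/4.+[225,185]-0.375
sc=lambda a:np.array(a)/3.75+[220,210]-0.37
E
python3 - <<'E'
from h import *
np.set_printoptions(precision=4,suppress=True)
def t(n,a,z,f="top"):
    r=ray(f,(tc if f=="top" else sc)(a),z)[:,:2]; print(n,r.tolist() if 0 else r.round(4).tolist()); return r
posts=t("posts",[(192,43),(256,552)],.074)
b=t("board",[(237,35),(305,528)],.040)
pad=t("pad",[(187,300),(258,293),(268,370),(197,382)],.098);print(pad.mean(0))
padS=t("padS",[(300,265),(342,230),(408,258),(368,298)],.098,"scene");print(padS.mean(0))
box=t("box",[(448,175),(577,167),(593,430),(464,440)],.060);print(box.mean(0),np.linalg.norm(np.diff(box,axis=0),axis=1))
boxS=t("boxS",[(375,148),(450,94),(664,187),(598,247)],.060,"scene");print(boxS.mean(0))
t("plate",[(300,533),(435,512),(473,525)],.058)
t("jaw",[(300,372),(405,356)],.060)
t("pushplate top",[(168,287),(255,268)],.128)
for nm,v in(("posts",posts[0]-posts[1]),("board",b[0]-b[1]),("boxlong",(box[0]+box[1]-box[2]-box[3])/2)):
    print(nm,np.linalg.norm(v),np.degrees(np.arctan2(v[1],v[0])))
E
```

```text
posts [[0.6291, 0.1243], [0.3803, 0.0878]]
board [[0.6396, 0.1049], [0.3902, 0.0659]]
pad [[0.5003, 0.1214], [0.504, 0.0875], [0.4674, 0.082], [0.4613, 0.1157]]
[0.4833 0.1016]
padS [[0.4996, 0.1259], [0.5026, 0.0958], [0.4685, 0.091], [0.4634, 0.1226]]
[0.4835 0.1088]
box [[0.5663, -0.0035], [0.5711, -0.0679], [0.4406, -0.0762], [0.435, -0.0126]]
[ 0.5032 -0.0401] [0.0646 0.1307 0.0638]
boxS [[0.5673, -0.0002], [0.5705, -0.0624], [0.4425, -0.0712], [0.4385, -0.0115]]
[ 0.5047 -0.0363]
plate [[0.3887, 0.0675], [0.3997, 0.0013], [0.3935, -0.0175]]
jaw [[0.4674, 0.0687], [0.4759, 0.0169]]
pushplate top [[0.5046, 0.1272], [0.5139, 0.087]]
posts 0.2514985294528112 8.355400555217845
board 0.25237551593333907 8.898204675602281
boxlong 0.1311623579308517 3.7955816705855745
```

The measurements are consistent. The holder's bar is turned 8.6° and its origin is near (0.479, 0.081). The stop's travel is about 15 mm and the pad is at (0.4835, 0.105). The box centre is at (0.504, -0.038). I'll move in with the fingers shut, going round by an arc.

```bash
python3 -m jog '[[0,25,35,0,0,0,-0.155],[0,25,35,0,0,0,-0.155],[0,25,35,0,0,0,-0.155],[0,25,35,0,0,0,-0.155],[0,25,35,0,0,0,-0.155],[0,25,35,0,0,0,-0.155],[0,25,35,0,0,0,-0.155],[0,25,35,0,0,0,-0.155]]'
```

```text
time: 1.1
ee_pos: [0.455, -0.2898, 0.2312]
orientation: [[0.988, 0.156, 0.0], [0.156, -0.988, 0.001], [0.001, -0.001, -1.0]]
ft_force: [-0.6, -0.2, 0.3]
opening: 0.0002
gripper_force: 0.0
```

```bash
python3 -m jog '[[0,2.8,39.8,0,0,0,0],[0,2.8,39.8,0,0,0,0],[0,2.8,39.8,0,0,0,0],[0,2.8,39.8,0,0,0,0],[0,2.8,39.8,0,0,0,0],[0,2.8,39.8,0,0,0,0],[0,2.8,39.8,-7,0,0,0],[0,2.8,39.8,-9,0,0,0]]'
python3 -m jog '[[0,0,0,0,0,0,0],[0,0,0,0,0,0,0]]'
python3 - <<'E'
from h import *
a=robot.grab_frame("scene")[180:340,220:420]
b=robot.grab_frame("top")[185:345,205:365]
cv2.imwrite("pics/a1.png",np.hstack([cv2.resize(a,(440,352)),cv2.resize(b,(352,352),interpolation=2)]))
E
```

```text
time: 2.1
ee_pos: [0.4795, 0.105, 0.1391]
orientation: [[0.989, 0.151, -0.002], [0.151, -0.989, -0.0], [-0.002, -0.0, -1.0]]
ft_force: [0.0, -0.6, 0.4]
opening: 0.0002
gripper_force: 0.0
time: 2.35
ee_pos: [0.4812, 0.1036, 0.1424]
orientation: [[0.989, 0.148, 0.001], [0.148, -0.989, 0.0], [0.001, 0.0, -1.0]]
ft_force: [0.1, 0.5, 0.7]
opening: 0.0003
gripper_force: 0.0
```

View pics/a1.png

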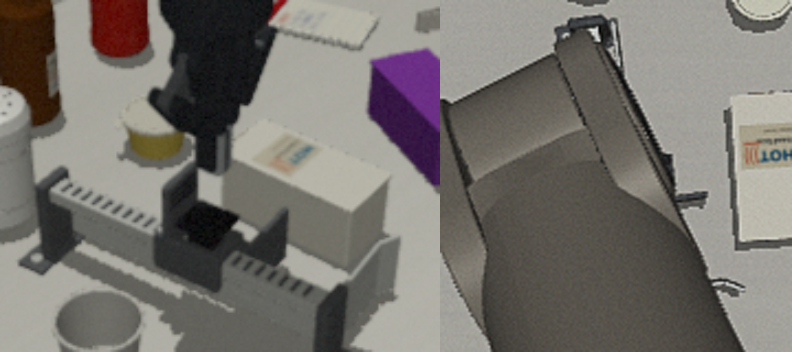

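The fingertip shows at about (316,255) in the scene frame and the pad at (314,282) below it. Projecting the TCP and the pad spot will check the alignment.

Run:
```python
from h import *
p=robot.camera_params("scene");R=np.array(p["orientation"])
for z in(.1424,.098):
    c=R.T@(np.array([.4812,.1036,z])-p["position"]);print(p["cx"]+p["fx"]*c[0]/-c[2],p["cy"]-p["fy"]*c[1]/-c[2])
print(ray("scene",[[314,282],[316.4,257]],.098), ray("scene",[316,257],.1424))
```

```text
317.7420368171414 256.6229105949591
317.37494492601354 278.70350411046684
[[0.4796102  0.11352893 0.098     ]
 [0.52155024 0.06077044 0.098     ]] [[0.48255248 0.10619446 0.1424    ]]
```

```bash
python3 -m jog '[[0,0,0.3,-2,0,0,0],[0,0,0.3,-3.5,0,0,0],[0,0,0.3,-4.2,0,0,0],[0,0,0.3,-4.6,0,0,0],[0,0,0.3,-4.9,0,0,0],[0,0,0.3,-5.1,0,0,0],[0,0,0.3,-5.2,0,0,0],[0,0,0.3,-5.2,0,0,0]]'
```

```text
time: 3.45
ee_pos: [0.4806, 0.107, 0.0895]
orientation: [[0.989, 0.149, 0.0], [0.149, -0.989, -0.0], [0.0, 0.0, -1.0]]
ft_force: [-2.0, -2.1, 5.8]
opening: 0.0002
gripper_force: 2.7
```

The tab is held down at about 5.8 N, roughly 8 mm. Now I push the stop back.

```bash
python3 -m jog '[[0,0.7,0.1,0,0,0,0],[0,1.7,0.25,0,0,0,0],[0,2.8,0.42,0,0,0,0],[0,4,0.6,0,0,0,0],[0,5.2,0.78,0,0,0,0],[0,6.4,0.97,0,0,0,0],[0,7.6,1.15,0,0,0,0],[0,8.5,1.28,0,0,0,0]]'
python3 -m jog '[[0,0.6,0.09,0,0,0,0],[0,1.2,0.18,0,0,0,0],[0,1.7,0.26,0,0,0,0],[0,2.1,0.32,0,0,0,0],[0,2.1,0.32,0,0,0,0]]'
```

```text
time: 4.45
ee_pos: [0.566, 0.1202, 0.0895]
orientation: [[0.989, 0.149, 0.0], [0.149, -0.989, 0.0], [0.0, -0.0, -1.0]]
ft_force: [-3.1, -0.7, 5.6]
opening: 0.0001
gripper_force: 2.7
time: 5.08
ee_pos: [0.587, 0.1235, 0.0896]
orientation: [[0.989, 0.149, 0.001], [0.149, -0.989, 0.001], [0.001, -0.0, -1.0]]
ft_force: [-1.2, -1.1, 5.9]
opening: 0.0002
gripper_force: 2.7
```

Not at the end stop yet, so I continue until the force rises.

```bash
python3 -m jog '[[0,0.3,0.05,0,0,0,0],[0,0.6,0.09,0,0,0,0],[0,0.8,0.12,0,0,0,0],[0,0.8,0.12,0,0,0,0]]'
python3 -m jog '[[0,0.2,0.03,0,0,0,0],[0,0.4,0.06,0,0,0,0],[0,0.4,0.06,0,0,0,0]]'
```

```text
time: 5.58
ee_pos: [0.5947, 0.1246, 0.0895]
orientation: [[0.989, 0.149, 0.0], [0.149, -0.989, 0.0], [0.0, -0.0, -1.0]]
ft_force: [-3.4, -1.3, 6.0]
opening: 0.0002
gripper_force: 2.7
time: 5.95
ee_pos: [0.5948, 0.1246, 0.0892]
orientation: [[0.989, 0.15, -0.007], [0.15, -0.989, -0.002], [-0.007, 0.001, -1.0]]
ft_force: [-30.8, -5.2, 25.2]
opening: 0.0003
gripper_force: 17.3
```

The end stop is reached (30 N). I ease off by the overshoot and lift straight up.

```bash
python3 -m jog '[[0,-0.3,-0.04,0,0,0,0],[0,-0.4,-0.06,0.6,0,0,0],[0,-0.5,-0.08,1.8,0,0,0],[0,-0.5,-0.08,4,0,0,0],[0,-0.5,-0.08,8,0,0,0],[0,-0.5,-0.08,12,0,0,0],[0,-0.5,-0.08,12,0,0,0]]'
python3 - <<'E'
from h import *
a=robot.grab_frame("scene")[180:340,220:420]
b=robot.grab_frame("top")[185:345,205:365]
cv2.imwrite("pics/a2.png",np.hstack([cv2.resize(a,(440,352)),cv2.resize(b,(352,352),interpolation=2)]))
E
```

```text
time: 6.82
ee_pos: [0.5952, 0.1247, 0.2132]
orientation: [[0.989, 0.149, 0.006], [0.149, -0.989, 0.001], [0.006, -0.0, -1.0]]
ft_force: [0.4, 0.3, -0.2]
opening: 0.0002
gripper_force: 0.0
```

View pics/a2.png

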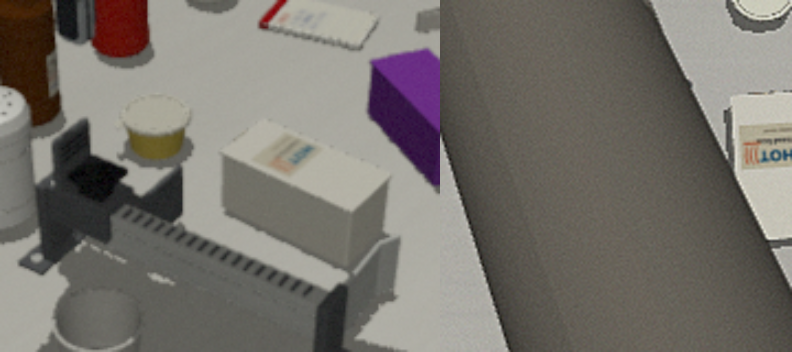

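The stop sits fully back and the box is undisturbed. Next I check joint 7 to choose the turn direction.

Run:
```python
from h import *
s=robot.read_state();print(s["joint_pos"],s["ee_pos"])
# purple box top-left edge
im=cv2.imread("pics/top0.png");h=cv2.cvtColor(im,cv2.COLOR_BGR2HSV);m=cv2.inRange(h,(130,100,60),(160,255,255))
c=max(cv2.findContours(m,0,2)[0],key=cv2.contourArea);q=cv2.boxPoints(cv2.minAreaRect(c));print(ray("top",q,.06))
```

```text
[  -0.12380681   20.71475817  -22.37921562  101.2552401     8.98572937
   59.72464304 -107.16383623] [0.59365488 0.12407916 0.20983277]
[[ 0.4428414  -0.15335713  0.06      ]
 [ 0.56209221 -0.21196257  0.06      ]
 [ 0.53391725 -0.27079253  0.06      ]
 [ 0.41535178 -0.21162849  0.06      ]]
```

```bash
python3 -m jog '[[60,-1.5,-4,0,0,0,0.18],[60,-3,-8,0,0,0,0.36],[60,-4.5,-12,0,0,0,0.54],[60,-6,-16,0,0,0,0.72],[60,-7.5,-20,0,0,0,0.9],[60,-8.1,-23,0,0,0,1.08],[60,-8.1,-23.5,0,0,0,1.26],[60,-8.1,-23.5,0,0,0,1.44]]'
python3 -m jog '[[60,0,0,-2,0,0,0.13],[60,0,0,-4,0,0,0.13],[60,0,0,-4,0,0,0.13]]'
python3 -c "from h import *;print(robot.read_state()['joint_pos'],robot.read_state()['ee_pos'])"
```

```text
time: 7.92
ee_pos: [0.5118, -0.1116, 0.2083]
orientation: [[-0.024, 1.0, -0.002], [1.0, 0.024, 0.0], [0.001, -0.002, -1.0]]
ft_force: [0.4, -0.7, 0.0]
opening: 0.0512
gripper_force: 0.0
time: 8.3
ee_pos: [0.5112, -0.1107, 0.1675]
orientation: [[-0.148, 0.989, -0.004], [0.989, 0.148, 0.001], [0.002, -0.003, -1.0]]
ft_force: [-1.3, 0.5, -0.9]
opening: 0.0513
gripper_force: 0.0
[ 32.03554801  17.20038594 -31.47531728 113.34379787  11.12278424
  52.60756215   3.40506576] [ 0.51122963 -0.11068095  0.16750512]
```

```bash
python3 -m jog '[[60,0,0,-4,0,0,0],[60,0,0,-8,0,0,0],[60,0,0,-11,0,0,0],[60,0,0,-13,0,0,0],[60,0,0,-14.5,0,0,0],[60,0,0,-15.3,0,0,0],[60,0,0,-15.5,0,0,0],[60,0,0,-15.5,0,0,0]]'
python3 - <<'E'
from h import *
a=robot.grab_frame("scene")[160:320,230:430]
b=robot.grab_frame("top")[185:345,265:425]
cv2.imwrite("pics/a3.png",np.hstack([cv2.resize(a,(440,352)),cv2.resize(b,(352,352),interpolation=2)]))
E
```

```text
time: 9.3
ee_pos: [0.5128, -0.1109, 0.0148]
orientation: [[-0.148, 0.989, 0.001], [0.989, 0.148, -0.0], [-0.0, 0.001, -1.0]]
ft_force: [-0.2, -0.2, -0.1]
opening: 0.051
gripper_force: 0.0
```

View pics/a3.png

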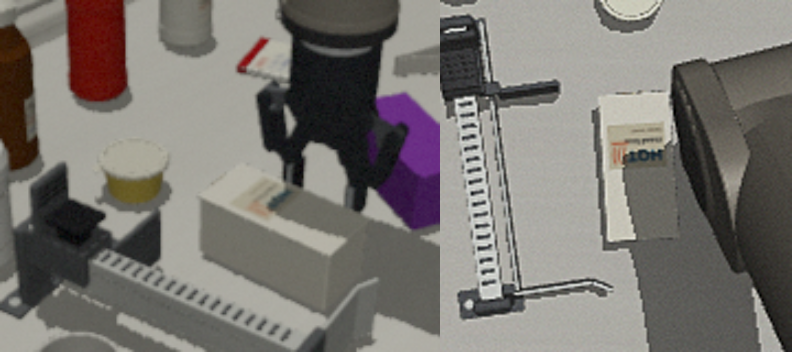

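The two open fingers stand behind the box on its right side, near (345,185) in the left half of the picture. In the right half the box path lies between the jaw at (555,87) and the end plate at (600,288). I push gently along holder +x.

```bash
python3 -m jog '[[60,-0.12,0.8,0,0,0,0],[60,-0.24,1.6,0,0,0,0],[60,-0.36,2.4,0,0,0,0],[60,-0.48,3.2,0,0,0,0],[60,-0.6,4,0,0,0,0],[60,-0.72,4.8,0,0,0,0],[60,-0.84,5.6,0,0,0,0],[60,-0.96,6.4,0,0,0,0]]'
python3 -m jog '[[60,-0.1,0.7,0,0,0,0],[60,-0.2,1.4,0,0,0,0],[60,-0.3,2.1,0,0,0,0],[60,-0.41,2.7,0,0,0,0],[60,-0.5,3.3,0,0,0,0],[60,-0.56,3.7,0,0,0,0],[60,-0.6,4,0,0,0,0],[60,-0.6,4,0,0,0,0]]'
python3 - <<'E'
from h import *
a=robot.grab_frame("scene")[160:320,230:430]
b=robot.grab_frame("top")[185:345,265:425]
cv2.imwrite("pics/a4.png",np.hstack([cv2.resize(a,(440,352)),cv2.resize(b,(352,352),interpolation=2)]))
E
```

```text
time: 10.4
ee_pos: [0.5029, -0.0464, 0.0143]
orientation: [[-0.148, 0.989, -0.0], [0.989, 0.148, -0.0], [0.0, -0.0, -1.0]]
ft_force: [-0.5, -1.2, 0.4]
opening: 0.0508
gripper_force: 0.0
time: 11.4
ee_pos: [0.4969, -0.0066, 0.0143]
orientation: [[-0.149, 0.989, -0.0], [0.989, 0.149, 0.0], [0.0, -0.0, -1.0]]
ft_force: [-0.2, -0.4, 0.5]
opening: 0.0516
gripper_force: 0.0
```

View pics/a4.png

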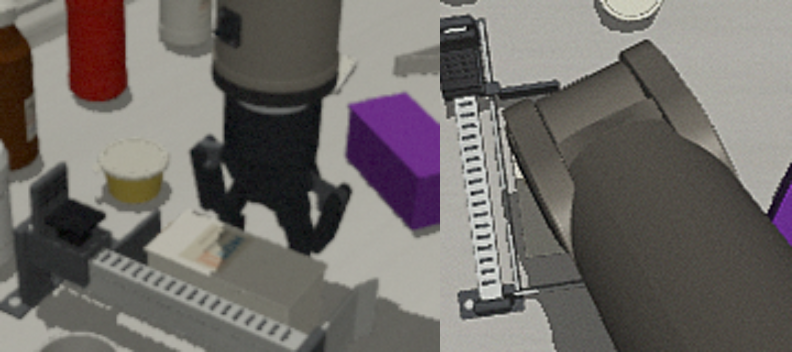

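The box is about 14 mm from the board, square and clear of the jaw and end plate. I finish in small steps, watching the force.

```bash
python3 -m jog '[[60,-0.06,0.4,0,0,0,0],[60,-0.1,0.7,0,0,0,0],[60,-0.13,0.9,0,0,0,0],[60,-0.13,0.9,0,0,0,0]]'
python3 -m jog '[[60,-0.03,0.2,0,0,0,0],[60,-0.03,0.2,0,0,0,0]]'
python3 -m jog '[[60,-0.03,0.2,0,0,0,0],[60,-0.03,0.2,0,0,0,0]]'
```

```text
time: 12.0
ee_pos: [0.4956, 0.0024, 0.0143]
orientation: [[-0.149, 0.989, -0.0], [0.989, 0.149, 0.0], [0.0, -0.0, -1.0]]
ft_force: [-0.6, -0.6, 1.2]
opening: 0.0513
gripper_force: 0.0
time: 12.25
ee_pos: [0.4954, 0.0042, 0.0143]
orientation: [[-0.149, 0.989, 0.0], [0.989, 0.149, 0.0], [0.0, 0.0, -1.0]]
ft_force: [0.8, -0.6, 0.7]
opening: 0.0514
gripper_force: 0.0
time: 12.5
ee_pos: [0.4953, 0.0051, 0.0144]
orientation: [[-0.148, 0.989, 0.0], [0.989, 0.148, -0.001], [-0.001, -0.0, -1.0]]
ft_force: [1.0, -8.5, 1.9]
opening: 0.0514
gripper_force: 0.0
```

Contact at 8.5 N, where the board was expected. I back off and lift.

```bash
python3 -m jog '[[60,0.1,-0.7,0,0,0,0],[60,0.3,-2,0,0,0,0],[60,0.6,-4,0,0,0,0],[60,0.6,-4.5,3,0,0,0],[60,0.6,-5,8,0,0,0],[60,0.6,-8,14,0,0,0],[60,0.6,-14,18,0,0,0],[60,0.6,-20,20,0,0,0]]'
python3 -m jog '[[60,0,-6,0,0,0,0],[60,0,-12,0,0,0,0],[60,0,-16,0,0,0,0],[60,0,-16,0,0,0,0],[60,0,-16,0,0,0,0]]'
python3 - <<'E'
from h import *
a=robot.grab_frame("scene")[180:340,220:420]
b=robot.grab_frame("top")[185:345,225:385]
cv2.imwrite("pics/a5.png",np.hstack([cv2.resize(a,(440,352)),cv2.resize(b,(352,352),interpolation=2)]))
E
```

```text
time: 13.5
ee_pos: [0.5013, -0.1829, 0.2116]
orientation: [[-0.149, 0.989, 0.002], [0.989, 0.149, -0.001], [-0.001, 0.002, -1.0]]
ft_force: [0.6, 0.6, -0.8]
opening: 0.051
gripper_force: 0.0
time: 14.12
ee_pos: [0.5007, -0.3407, 0.209]
orientation: [[-0.148, 0.989, -0.0], [0.989, 0.148, 0.001], [0.001, -0.0, -1.0]]
ft_force: [0.4, 0.9, 0.8]
opening: 0.0515
gripper_force: 0.0
```

View pics/a5.png

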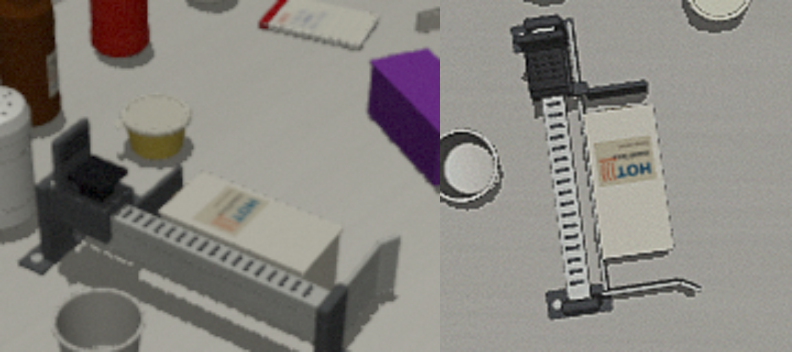

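The box sits along the board between jaw and end plate, with its top corners at about (584,111), (655,104), (673,248) and (606,259) in the right half. I measure it before handing in.

Run:
```python
from h import *
g=lambda a:(np.array(a)-[440,0])/2.2+[225,185]
q=ray("top",g([(584,111),(655,104),(673,248),(606,259)]),.06)[:,:2]
v=(q[0]+q[1]-q[2]-q[3])/2;print(q,np.degrees(np.arctan2(v[1],v[0])))
O=np.array([.479,.081]);a=np.radians(8.6);d=q.mean(0)-O
print("holder x,y",d@[-np.sin(a),np.cos(a)],d@[-np.cos(a),-np.sin(a)])
im=cv2.cvtColor(cv2.imread("pics/a5.png"),cv2.COLOR_BGR2HSV)
```

```text
[[0.55100874 0.08840633]
 [0.55813286 0.02413494]
 [0.42870414 0.00643483]
 [0.41826929 0.06622508]] 8.649594315097982
holder x,y -0.03580920709455032 -0.004727167507642435
```

Measured in the holder frame, the box is at x = -36 mm and y = -5 mm, square to the board (8.65° against 8.6°). The stop is back, so I hand in.

```bash
python3 -c "from workcell import robot;print(robot.sign_off())"
```

```text
the job is handed in; nothing more can be done
None
```

The job is handed in, verdict not shown: the stop is fully back, the meal box measured square against the back board (x ≈ -36 mm, y ≈ -5 mm, camera-measured to a few mm), and the robot is clear of everything, with nothing else seen to move.

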